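Clamp the drawer front in the sanding jig

ROBOT

A 7-joint arm with a two-finger parallel gripper is mounted at the origin on the work surface. World frame = base frame: x ahead of the robot, y to its left, z up, the work surface at z = 0. Lengths are in m, angles in rad, forces in N, time in s.
With the tool pointing down it reaches from about 0.35 to 0.9 m from the base axis. Payload 7.2 kg.
Tool frame: the origin (TCP) lies at the very end of the fingers, on their centre line; the grasp point (between the pads) lies 19 mm behind it; z points along the fingers, y is the line along which they close (so a half turn about z gives the same grasp; the last joint's range is limited). The gripper opens to 88 mm and grips with 3 to 60 N. Pads are 20 mm wide; open, the fingers measure 115 mm over their backs; the gripper's body (75 mm by 178 mm) begins 61 mm behind the grasp point.
Start: joints at [1.147, 0.411, -0.013, 1.596, 0.006, 1.134, -0.082], TCP at [0.218, -0.586, 0.223] pointing down, gripper open.
Joint ranges: [-2.95, 2.95], [-0.29, 1.99], [-1.47, 1.44], [0.14, 2.54], [-1.03, 4.17], [0.13, 1.85], [-2.86, 2.86]. Speed limits (rad/s): [2.39, 2.39, 3.01, 3.01, 3.14, 3.14, 3.14].

INTERFACE

Orientations are given as a unit quaternion [w, x, y, z].
In Python, from station import r gives the robot as it stands. The module is installed in compiled form; this text tells all that it offers.
- The arm moves only by the tool drive_tool, never from a script. Its argument "targets" is a list of rows, each a list of 3 entries, a list of its own where there are three numbers: the closure, from 0 (fully open) to 1 (shut), then the shift along the tool's x, y, z as a fraction of full scale, then the turn, a rotation vector about the tool's x, y, z as a fraction of full scale. A call has 1 to 20 rows; each row is the pose to reach, as a shift and turn from the pose commanded when the call began, along the tool's axes at that moment; what a row does not reach only later rows make up. Full scale, the value 1, is 25 cm for a shift and 60 degrees for a turn. A row lasts 1/8 s, in which the tool goes at most 62.5 mm and 10.7 degrees, less where a joint would pass 70% of its speed; a pose out of reach is approached as far as the arm can. A call with a number of a shift or a turn outside -1 to 1 is refused whole. A call with a gripper value outside its range is refused whole. The fingers move at their own pace and stop on an object; the grip force is fixed at half the most. Time passes only in rows, so rows that repeat a pose let the fingers close. It gives the time, the measured TCP pose, the force, the opening and the grip force at its end, in the units of the state.
- r.state(): the state, without advancing time (a new reading comes with each control period).
- r.capture(name): name is "scene" or "top" or "wrist"; returns the picture (480x640x3 uint8, blue, green, red); there is no depth.
- r.camera_params(name): a dict with "fx", "fy", "cx", "cy" (pixels), "k1" (the pictures are not rectified: a ray, as slopes to the right and down, at radius r is drawn at 1 + k1 r^2 times it, then the intrinsics apply), "pose" (4x4, takes a point from camera to world coordinates). Camera axes: x right, y down, z forward; pixel columns grow to the right and rows downward; lengths in m; the calibration is good to about 2 mm. A picture is of the moment at which its call begins: read the wrist's pose just before it. camera_params takes no time and is no camera call; for the wrist camera it gives the pose at the moment of the call.
- r.hand_in(): hands the job in; it is judged then, once.
The state is a dict: "time": time; "joint_pos": joint angles; "qd": joint speeds; "joint_efforts": joint torques, N m; "eef_pos": TCP position; "orientation": TCP orientation; "force": force on the tool from outside, world axes, zero at the start; "moment": the same for the moment, N m; "width": opening from 0.0 (shut) to 1.0 (fully open); "grip_force": force on a finger pad.
Only numpy, scipy, OpenCV 4.12 (cv2) and the standard library are available. Lean on these libraries where they do the work, as an engineer would, in place of code of your own. Each camera call takes 0.05 s, during which the arm holds its last target. There are 200 camera calls.

TASK

The bare drawer front lies loose in the sanding jig. Slide the red stop along its rail so that it pushes the drawer front fully home against the fixed aluminium fence, leaving no gap at either end, and lock the stop there by turning its black clamp knob clockwise until it is tight. Leave the tools and tins around the jig where they are.

Things in the scene. Friction and masses are not known exactly. Their poses are not given: they have to be found in the camera images.
- jig: the sanding jig, a grey laminate board 170 x 440 x 18 mm fixed to the bench, with an aluminium rail along its length (its y axis). Origin under the board's centre, z up, x across. The drawer front lies on two blue foam strips (tops 28 mm up). At its -y end stands the fixed aluminium fence, 160 mm wide, top 55 mm up; its inner face is at y = -190 mm. The red stop rides on the rail from the +y end.
- front_center (a point): centre (half-way up) of the drawer front, a loose pine board 130 mm (its x) by 160 mm (its y) by 19 mm thick, about 0.26 kg, lying flat in the jig, its y axis roughly along the jig's y axis. Fully home its centre is at jig y = -110 mm. It starts 12 to 35 mm short of the fence and up to 0.06 rad askew; it slides on the foam under a push of a few N and is squared by the fence and the stop.
- stop (a joint): travel of the red stop along the rail in m: 0 at the +y end of the jig, growing as it slides towards the fence (-y of the jig). The end of travel is 0.170; with the drawer front home and touched by the stop it reads 0.145. Needs about 1.5 N to slide while the knob is loose, stays where it is left, and holds fast when the knob is tight.
- stop_face (a point): centre of the stop's pushing face (looks to the jig's -y), 120 mm wide, 30 to 56 mm above the bench; axes as the jig's. The stop's block behind it is 44 mm across, 70 mm along the rail, top 50 mm up; the knob's axis is 35 mm behind this face.
- clamp_knob (a joint): turn of the clamp knob in rad, positive clockwise seen from above: 0 fully loose, 1.5 hard stop, fully tight. It starts at 0 to 0.2. The clamp begins to bite at 0.6 and is tight from 1.0 on. Friction torque about 0.1 N m, up to 0.2 N m as it tightens; it stays where it is left.
- knob_grip (a point): grip point of the clamp knob, on its vertical axis, 81 mm above the bench. The knob is a black bar 76 mm long (this point's x axis), 16 mm thick (its y axis), from 65 to 97 mm above the bench, with a yellow line along its top; it rides on the stop. Loose, the bar lies across the rail; tight, it lies along the rail. Pinch it from above across its thickness; the stop can also be slid by it.
- sander: round palm sander, 124 mm wide, 100 mm tall; origin under its centre. Bystander, leave it alone.
- sanding_block: cork sanding block 65 x 100 x 28 mm; origin under its centre. Bystander, leave it alone.
- putty_knife: putty knife lying flat, about 205 mm long and 60 mm wide; origin where blade meets handle. Bystander, leave it alone.
- tape_roll: roll of blue masking tape lying flat, 100 mm across, 36 mm tall; origin under its centre. Bystander, leave it alone.
- filler_jar: filler jar with red lid, 68 mm across, 85 mm tall; origin under its centre. Bystander, leave it alone.
- brush: paint brush lying flat with a wooden handle; origin near its middle. Bystander, leave it alone.
- paint_tin: small paint tin, 100 mm across, 115 mm tall; origin under its centre. Bystander, leave it alone.
Mind the look-alikes: they are no part of the job. Of the things like the part that bears front_center, leave any that is purple; of the rest the larger one is meant.

How it is judged:
By the outcome, as a careful person would: the job done as asked, in the order asked, and still so for the second after the job is handed in, with the robot touching nothing.
It also fails if it takes over 40 s, if anything falls off the work surface, if the arm or the gripper's body presses on something with over 40 N, if the wrist force passes 120 N, or if a joint passes its speed limit or range.

## Working session

There is one attempt and no reset: what is moved stays moved. The work goes in short steps, Python scripts to look and compute and a tool call to move; the robot and the scene stay as the last step left them, time stands still between calls to the robot, and variables do not carry over. Pictures are saved under pics/ and viewed, at most 10 in all, crops included, and the job is handed in when it is done.

Besides the shell and the picture viewer there is one more tool, called as name([rows], argument=value, ...), one row to a line, values as JSON. drive_tool: Moves the arm, as the interface text tells. Shift numbers are shares of 25 cm and turn numbers shares of 60 degrees, none past 1 either way. Its arguments: {"type":"object","properties":{"targets":{"type":"array","items":{"type":"array"}}},"required":["targets"]}

```bash
mkdir -p pics
cat > h.py <<'E'
import numpy as np, cv2
from station import r
def px2w(name,uv,z,p=None):
    p=p or r.camera_params(name)
    T=np.array(p["pose"]);out=[]
    for (u,v),zz in zip(uv,np.broadcast_to(z,len(uv))):
        x=(u-p["cx"])/p["fx"];y=(v-p["cy"])/p["fy"];a,b=x,y
        for _ in range(30):
            s=1+p["k1"]*(a*a+b*b);a,b=x/s,y/s
        d=T[:3,:3]@[a,b,1];o=T[:3,3];out.append(o+d*(zz-o[2])/d[2])
    return np.array(out)
E
python3 - <<'E'
from h import *
for n in("scene","top"):
    cv2.imwrite(f"pics/{n}.png",r.capture(n));p=r.camera_params(n);print(n,np.round(p["pose"],3).tolist(),p["fx"],p["k1"])
s=r.state();print(s["time"],s["eef_pos"],s["orientation"],s["width"])
E
```

```text
scene [[0.297, 0.729, -0.617, 1.337], [0.955, -0.23, 0.188, -0.238], [-0.005, -0.645, -0.764, 1.141], [0.0, 0.0, 0.0, 1.0]] 567.4908288790671 0.007979545684738477
top [[0.009, -0.999, 0.049, 0.436], [-1.0, -0.009, 0.005, 0.009], [-0.004, -0.049, -0.999, 1.13], [0.0, 0.0, 0.0, 1.0]] 497.79037573643643 0.040838153654179664
0.1 [ 0.2175504  -0.5854341   0.22189946] [-6.91692122e-04  9.84213428e-01  1.76984248e-01 -1.61794150e-04] 1.000711574174813
```

View pics/top.png

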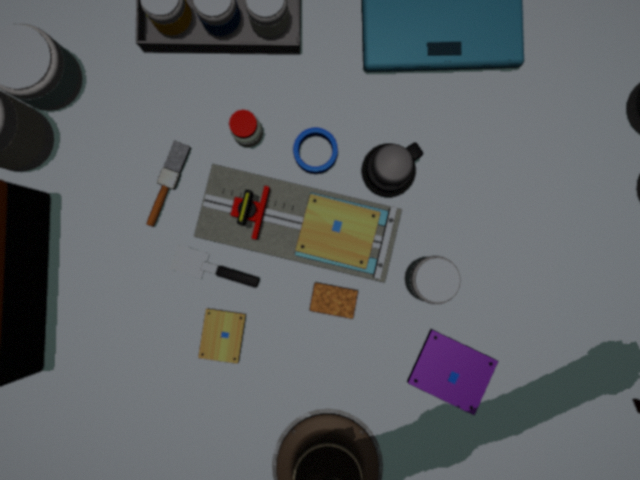

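View pics/scene.png

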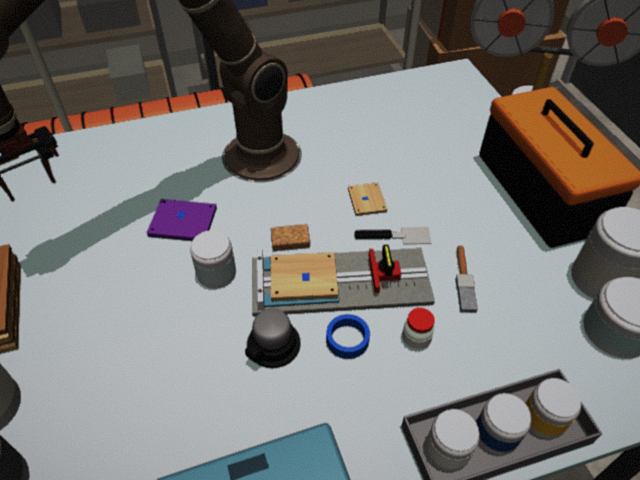

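Three boards appear in the top picture: pine in the jig at (338,231), a smaller pine one at (222,335), and a purple one at (452,371). The one meant is the larger pine board in the jig. The stop is at about (260,213) and the knob bar at about (245,207). I'll confirm with an enlarged crop.

Run:
```python
import cv2
a=cv2.imread("pics/top.png")[155:290,190:410]
cv2.imwrite("pics/crop.png",cv2.resize(a,None,fx=3.6,fy=3.6,interpolation=cv2.INTER_CUBIC))
```

```text
(no output)
```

View pics/crop.png

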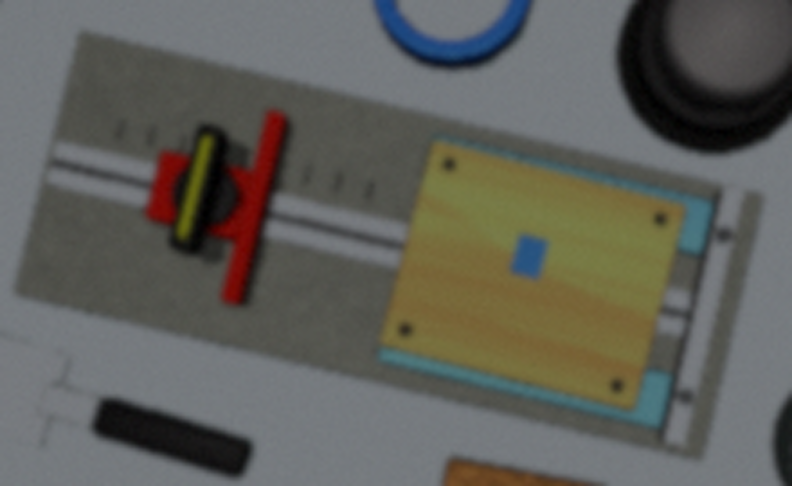

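The crop shows the board in the jig: crop corners (435,138), (686,207), (636,408), (382,345). The fence is on the right. The stop face runs from (288,115) to (243,303), and the yellow line on the knob from (208,135) to (184,240).

Run:
```python
from h import *
f=lambda L:[(190+(u+.5)/3.6-.5,155+(v+.5)/3.6-.5) for u,v in L]
j=px2w("top",f([(80,32),(763,193),(702,458),(15,295)]),.018)
p=px2w("top",f([(435,138),(686,207),(636,408),(382,345)]),.047)
k=px2w("top",f([(210,128),(182,250)]),.097)
s=px2w("top",f([(288,115),(243,303)]),.056)
n=np.linalg.norm
c=j.mean(0);ey=(j[0]+j[3]-j[1]-j[2]);ey[2]=0;ey/=n(ey);ex=np.array([ey[1],-ey[0],0])
print("jig",c,"ey",ey,"yaw of ey",np.arctan2(ey[1],ey[0]),"L",n(j[0]-j[1]),n(j[0]-j[3]))
loc=lambda q:np.round(np.c_[(q-c)@ex,(q-c)@ey]*1000,1).tolist()
print("pine",loc(p),n(p[0]-p[1]),n(p[0]-p[3]));print("pinec",loc(p.mean(0)[None]))
print("knob",loc(k),k.mean(0),n(k[0]-k[1]));print("stop",loc(s),s.mean(0))
st=r.state();from scipy.spatial.transform import Rotation as R
q=st["orientation"];m=R.from_quat([q[1],q[2],q[3],q[0]]).as_matrix();print(np.round(m,4))
```

```text
jig [0.53299641 0.06889402 0.018     ] ey [0.22197871 0.97505151 0.        ] yaw of ey 1.3469529863518375 L 0.43787210437893265 0.16909000429584617
pine [[67.1, -13.9], [61.2, -171.8], [-64.3, -169.9], [-62.7, -11.9]] 0.15797038936582525 0.12985827079254283
pinec [[0.3, -91.9]]
knob [[35.8, 111.3], [-36.9, 110.2]] [0.55704626 0.17698094 0.097     ] 0.07264208864504144
stop [[59.0, 75.0], [-57.6, 74.6]] [0.55024986 0.14166195 0.056     ]
[[ 9.374e-01  3.484e-01 -6.000e-04]
 [ 3.484e-01 -9.374e-01  1.300e-03]
 [-1.000e-04 -1.400e-03 -1.000e+00]]
```

Sizes check out: jig 438×169 mm, board 158×130 mm, and the knob sits 35 mm behind the face. The stop reads about 0.040, so about 105 mm of travel remains. I'll move to above the knob with tool y along the jig's +y.

drive_tool([
  [0, [0.975, -1.0, 0], [0, 0, -1.0]],
  [0, [0.975, -1.0, 0], [0, 0, -1.0]],
  [0, [0.975, -1.0, 0], [0, 0, -1.0]],
  [0, [0.975, -1.0, 0], [0, 0, -1.0]],
  [0, [0.975, -1.0, 0], [0, 0, -1.0]],
  [0, [0.975, -1.0, 0], [0, 0, -1.0]],
  [0, [0.975, -1.0, 0], [0, 0, -1.0]],
  [0, [0.975, -1.0, 0], [0, 0, -1.0]],
])

```text
time: 1.1
eef_pos: [0.3587, -0.2673, 0.2225]
orientation: [-0.0, 0.764, 0.645, -0.0]
force: [-0.1, -0.3, -0.7]
width: 1.001
grip_force: 0.0
```

```bash
cat >> h.py <<'E'
from scipy.spatial.transform import Rotation as R
ex=np.array([.975,-.222,0]);ey=np.array([.222,.975,0])
def rel(target,yawy):
    st=r.state();q=st["orientation"];m=R.from_quat([q[1],q[2],q[3],q[0]]).as_matrix();p=np.array(st["eef_pos"])
    c,s=np.cos(yawy),np.sin(yawy);y=np.array([c,s,0]);z=np.array([0,0,-1.]);g=np.c_[np.cross(y,z),y,z]
    print("t",st["time"],"p",np.round(p,4),"F",np.round(st["force"],1),"w",st["width"],"j",np.round(st["joint_pos"],2))
    print("shift",np.round(m.T@(np.array(target)-p)/.25,3),"turn",np.round(R.from_matrix(m.T@g).as_rotvec()/np.radians(60),3))
E
python3 -c "
from h import *
rel([.557,.177,.2],1.347)"
```

```text
t 1.1 p [ 0.3587 -0.2673  0.2225] F [-0.1 -0.3 -0.7] w 1.000706989904162 j [ 0.87  0.13 -0.37  1.98  0.06  1.04  0.31]
shift [1.886 0.482 0.089] turn [-1.000e-03  0.000e+00 -1.448e+00]
```

drive_tool([
  [0, [0.95, 0.24, 0], [0, 0, -0.8]],
  [0, [0.95, 0.24, 0], [0, 0, -0.8]],
  [0, [0.95, 0.24, 0], [0, 0, -0.8]],
  [0, [0.95, 0.24, 0], [0, 0, -0.8]],
  [0, [0.95, 0.24, 0], [0, 0, -0.8]],
  [0, [0.95, 0.24, 0], [0, 0, -0.8]],
])

```text
time: 1.85
eef_pos: [0.458, -0.0435, 0.2222]
orientation: [-0.0, 0.437, 0.9, -0.0]
force: [0.0, -0.5, -0.4]
width: 1.001
grip_force: 0.0
```

```bash
python3 -c "
from h import *
rel([.557,.177,.2],1.347)"
```

```text
t 1.85 p [ 0.458  -0.0435  0.2222] F [ 0.  -0.5 -0.4] w 1.001497279888439 j [ 0.58  0.19 -0.66  1.94  0.13  1.05  0.53]
shift [0.448 0.857 0.089] turn [-0.    -0.001 -0.649]
```

drive_tool([
  [0, [0.448, 0.857, 0.089], [0, 0, -0.649]],
  [0, [0.448, 0.857, 0.089], [0, 0, -0.649]],
  [0, [0.448, 0.857, 0.089], [0, 0, -0.649]],
  [0, [0.448, 0.857, 0.089], [0, 0, -0.649]],
  [0, [0.448, 0.857, 0.089], [0, 0, -0.649]],
  [0, [0.448, 0.857, 0.089], [0, 0, -0.649]],
  [0, [0.448, 0.857, 0.089], [0, 0, -0.649]],
])

```text
time: 2.72
eef_pos: [0.5566, 0.1759, 0.2004]
orientation: [0.0, 0.113, 0.994, -0.001]
force: [0.0, 0.0, -1.2]
width: 1.001
grip_force: 0.0
```

```bash
python3 -c "
from h import *
p=r.camera_params('wrist')
cv2.imwrite('pics/w1.png',r.capture('wrist'))
import json;json.dump({k:np.array(v).tolist() for k,v in p.items()},open('w1.json','w'))
rel([.557,.177,.066],1.347)"
```

```text
t 2.775 p [0.5566 0.1762 0.2006] F [-0.  -0.7  0.6] w 0.9953955488023349 j [ 0.2   0.48 -0.81  1.69  0.38  1.14  0.63]
shift [-0.     0.004  0.538] turn [-0.001  0.001 -0.001]
```

View pics/w1.png

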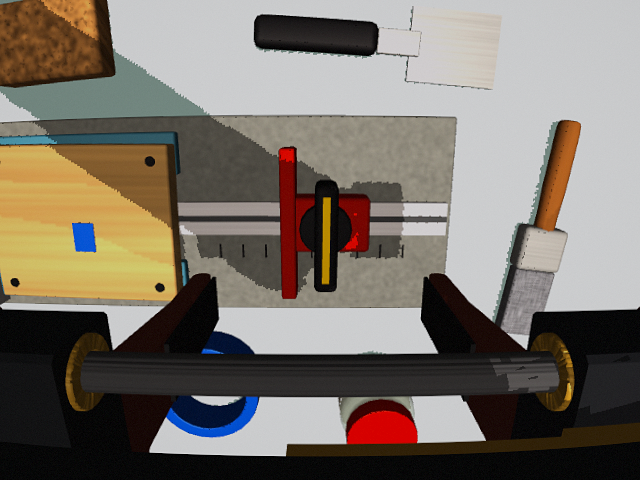

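The wrist view shows the knob bar's yellow line from (326,198) to (326,284). The stop face's left edge is at x≈280, and the drawer front is on the left. The bar lies between the fingers.

```bash
python3 -c "
from h import *
import json;p=json.load(open('w1.json'))
k=px2w('wrist',[(326,198),(326,284)],.097,p);e=px2w('wrist',[(327,182),(325,292)],.097,p);s=px2w('wrist',[(279,149),(282,298)],.056,p)
b=px2w('wrist',[(177,146),(175,299)],.047,p)
print(k,e,e.mean(0),s,np.linalg.norm(e[0]-e[1]));d=(s.mean(0)-b)@ey;print('gap',d,'knob-face',(e.mean(0)-s.mean(0))@ey)
d=e[1]-e[0];print('baryaw',np.arctan2(d[1],d[0])+np.pi/2)
c=e.mean(0);rel([c[0],c[1],.066],1.347)"
```

```text
[[0.53213782 0.18475771 0.097     ]
 [0.59089755 0.17146691 0.097     ]] [[0.52202002 0.18771746 0.097     ]
 [0.59656895 0.16946958 0.097     ]] [0.55929449 0.17859352 0.097     ] [[0.49529159 0.15812195 0.056     ]
 [0.6104458  0.13107654 0.056     ]] 0.07674976856239649
gap [0.07894093 0.09209014] knob-face 0.034570946443431505
baryaw 1.3307392097013377
t 2.775 p [0.5566 0.1762 0.2006] F [-0.  -0.7  0.6] w 0.9953955488023349 j [ 0.2   0.48 -0.81  1.69  0.38  1.14  0.63]
shift [-0.008  0.012  0.538] turn [-0.001  0.001 -0.001]
```

drive_tool([
  [0, [-0.008, 0.012, 0.25], [0, 0, 0]],
  [0, [-0.008, 0.012, 0.45], [0, 0, 0]],
  [0, [-0.008, 0.012, 0.538], [0, 0, 0]],
  [0, [-0.008, 0.012, 0.538], [0, 0, 0]],
  [0.5, [-0.008, 0.012, 0.538], [0, 0, 0]],
  [0.7, [-0.008, 0.012, 0.538], [0, 0, 0]],
  [1, [-0.008, 0.012, 0.538], [0, 0, 0]],
  [1, [-0.008, 0.012, 0.538], [0, 0, 0]],
  [1, [-0.008, 0.012, 0.538], [0, 0, 0]],
  [1, [-0.008, 0.012, 0.538], [0, 0, 0]],
  [1, [-0.008, 0.012, 0.538], [0, 0, 0]],
  [1, [-0.008, 0.012, 0.538], [0, 0, 0]],
])

```text
time: 4.28
eef_pos: [0.5589, 0.1807, 0.0658]
orientation: [-0.0, 0.111, 0.994, -0.0]
force: [0.6, -0.3, 0.0]
width: 0.186
grip_force: 29.9
```

```bash
python3 -c "
from h import *
rel(r.state()['eef_pos']-.105*ey,1.347)"
```

```text
t 4.275 p [0.5589 0.1807 0.0658] F [ 0.6 -0.3  0. ] w 0.18579606070501095 j [ 0.12  0.64 -0.72  1.8   0.52  0.9   0.51]
shift [ 0.001 -0.42   0.   ] turn [-0.    -0.     0.002]
```

drive_tool([
  [1, [0, -0.06, 0], [0, 0, 0]],
  [1, [0, -0.13, 0], [0, 0, 0]],
  [1, [0, -0.2, 0], [0, 0, 0]],
  [1, [0, -0.26, 0], [0, 0, 0]],
  [1, [0, -0.3, 0], [0, 0, 0]],
  [1, [0, -0.32, 0], [0, 0, 0]],
  [1, [0, -0.34, 0], [0, 0, 0]],
  [1, [0, -0.36, 0], [0, 0, 0]],
  [1, [0, -0.38, 0], [0, 0, 0]],
  [1, [0, -0.39, 0], [0, 0, 0]],
  [1, [0, -0.4, 0], [0, 0, 0]],
  [1, [0, -0.4, 0], [0, 0, 0]],
])

```text
time: 5.78
eef_pos: [0.5364, 0.0837, 0.0658]
orientation: [-0.0, 0.11, 0.994, 0.0]
force: [-4.6, 2.9, 1.3]
width: 0.186
grip_force: 29.9
```

```bash
python3 -c "
from h import *
s=r.state();print((s['eef_pos']-np.array([.5589,.1807,.0658]))@ey,(s['eef_pos']-np.array([.5589,.1807,.0658]))@ex,s['force']@ey,s['force']@ex,s['moment'])"
```

```text
-0.09959306089299932 -0.0003731661030708672 1.7766198147437715 -5.106189534182014 [ 0.72559822  0.87849067 -0.16007416]
```

drive_tool([
  [1, [0.002, -0.006, 0], [0, 0, 0]],
  [1, [0.002, -0.012, 0], [0, 0, 0]],
  [1, [0.002, -0.018, 0], [0, 0, 0]],
  [1, [0.002, -0.018, 0], [0, 0, 0]],
])

```text
time: 6.28
eef_pos: [0.5353, 0.0788, 0.0658]
orientation: [-0.0, 0.11, 0.994, -0.0]
force: [-3.5, 3.3, -1.6]
width: 0.176
grip_force: 29.9
```

```bash
cat > f.py <<'E'
from h import *
s=r.state();d=s['eef_pos']-np.array([.5589,.1807,.0658]);print(d@ey,d@ex,"Fy",s['force']@ey,"Fx",s['force']@ex,s['moment'])
E
python3 f.py
```

```text
-0.10459338453919774 -0.0003754845803453213 Fy 2.399155407231347 Fx -4.105074515348136 [ 0.87963714  0.62940559 -0.08494832]
```

drive_tool([
  [1, [0.002, -0.004, 0], [0, 0, 0]],
  [1, [0.002, -0.008, 0], [0, 0, 0]],
  [1, [0.002, -0.008, 0], [0, 0, 0]],
])

```text
time: 6.65
eef_pos: [0.5347, 0.0768, 0.0658]
orientation: [0.0, 0.111, 0.994, -0.0]
force: [-1.6, 2.5, -4.4]
width: 0.182
grip_force: 29.9
```

```bash
python3 f.py
```

```text
-0.10669071616000657 -0.0004958095003538739 Fy 2.0732314309562008 Fx -2.0863457850651037 [ 0.74955902  0.06051216 -0.16655032]
```

drive_tool([
  [1, [0.001, -0.004, 0], [0, 0, 0]],
  [1, [0.001, -0.008, 0], [0, 0, 0]],
  [1, [0.001, -0.008, 0], [0, 0, 0]],
])

```text
time: 7.02
eef_pos: [0.5345, 0.0759, 0.0659]
orientation: [0.001, 0.11, 0.994, 0.001]
force: [1.5, 4.4, -8.8]
width: 0.182
grip_force: 29.9
```

```bash
python3 f.py; python3 -c "
from h import *
cv2.imwrite('pics/t2.png',cv2.resize(r.capture('wrist'),None,fx=1.25,fy=1.25))"
```

```text
-0.10757311006842171 -0.0005289093694170845 Fy 4.601417236162779 Fx 0.5088357387237336 [ 1.16216392 -0.54062119 -0.15081544]
```

View pics/t2.png

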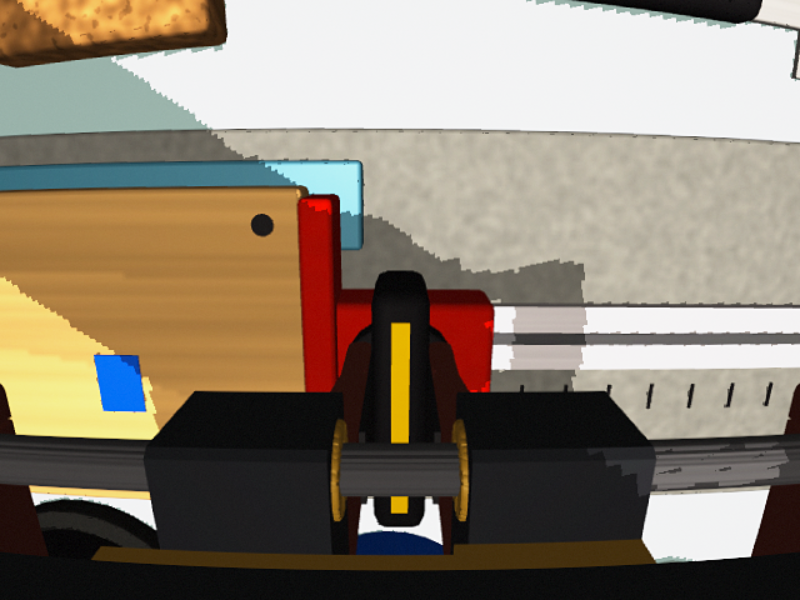

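The wrist view shows the stop face flush against the board at x≈300 px, and the last step moved less than commanded. I'll press a little more to confirm it's home.

drive_tool([
  [1, [0, -0.006, 0], [0, 0, 0]],
  [1, [0, -0.01, 0], [0, 0, 0]],
  [1, [0, -0.01, 0], [0, 0, 0]],
])

```text
time: 7.45
eef_pos: [0.5345, 0.0758, 0.0659]
orientation: [0.001, 0.11, 0.994, 0.002]
force: [4.5, 10.7, -13.5]
width: 0.18
grip_force: 29.9
```

```bash
python3 f.py; python3 -c "
from h import *
a=r.capture('top')[175:285,280:420];b=r.capture('scene')[235:315,240:350]
a=cv2.resize(a,(560,440),interpolation=2);b=cv2.resize(b,(605,440),interpolation=2)
cv2.imwrite('pics/t3.png',cv2.resize(np.hstack([a,b]),None,fx=.68,fy=.68))"
```

```text
-0.10769354836739929 -0.0005068655160690511 Fy 11.46397418991465 Fx 2.013394717090385 [ 2.38852449 -1.1273751  -0.1578491 ]
```

View pics/t3.png

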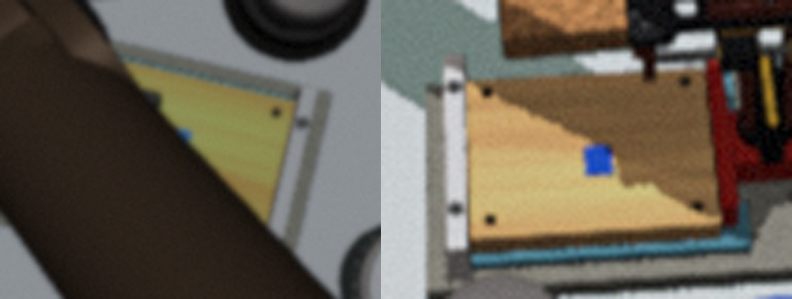

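The board is flush with the fence along its whole length and with the stop. It took 11.5 N with no further movement. I'll hold that push and turn the knob clockwise.

drive_tool([
  [1, [0, 0, 0], [0, 0, 0.12]],
  [1, [0, 0, 0], [0, 0, 0.24]],
  [1, [0, 0, 0], [0, 0, 0.36]],
  [1, [0, 0, 0], [0, 0, 0.48]],
  [1, [0, 0, 0], [0, 0, 0.6]],
  [1, [0, 0, 0], [0, 0, 0.72]],
  [1, [0, 0, 0], [0, 0, 0.84]],
  [1, [0, 0, 0], [0, 0, 0.96]],
  [1, [0, 0, 0], [0, 0, 1.0]],
  [1, [0, 0, 0], [0, 0, 1.0]],
])

```text
time: 8.8
eef_pos: [0.5358, 0.0772, 0.066]
orientation: [0.0, 0.591, 0.806, 0.004]
force: [8.4, 14.6, -18.6]
width: 0.178
grip_force: 30.0
```

```bash
python3 f.py; python3 -c "
from h import *
rel(r.state()['eef_pos'],1.347-1.43)"
```

```text
-0.10605952399089857 0.0004307421488843231 Fy 16.085044541752637 Fx 4.971207969736192 [ 2.85321799 -1.945924   -0.03185982]
t 8.8 p [0.5358 0.0772 0.066 ] F [  8.4  14.6 -18.6] w 0.17841220588600426 j [ 0.14  0.51 -0.48  1.93  0.32  0.77 -0.22]
shift [0. 0. 0.] turn [ 0.006 -0.005  0.371]
```

drive_tool([
  [1, [0, 0, 0.002], [0, 0, 0.1]],
  [1, [0, 0, 0.002], [0, 0, 0.2]],
  [1, [0, 0, 0.002], [0, 0, 0.3]],
  [1, [0, 0, 0.002], [0, 0, 0.38]],
  [1, [0, 0, 0.002], [0, 0, 0.38]],
])

```text
time: 9.43
eef_pos: [0.5366, 0.0773, 0.066]
orientation: [0.0, 0.739, 0.673, 0.004]
force: [10.3, 13.6, -15.1]
width: 0.181
grip_force: 30.0
```

```bash
python3 f.py; python3 -c "
from h import *
rel(r.state()['eef_pos'],1.347-1.43)"
```

```text
-0.10579906091928441 0.001170724141472766 Fy 15.498447901896785 Fx 7.023989586534793 [ 2.79527713 -1.96368478 -0.05353472]
t 9.425 p [0.5366 0.0773 0.066 ] F [ 10.3  13.6 -15.1] w 0.1808841790532709 j [ 0.07  0.49 -0.39  1.93  0.26  0.76 -0.55]
shift [0. 0. 0.] turn [ 0.006 -0.006 -0.01 ]
```

drive_tool([
  [0.6, [0, 0, 0], [0, 0, 0]],
  [0.4, [0, 0, 0], [0, 0, 0]],
  [0.4, [0, 0, 0], [0, 0, 0]],
  [0.4, [0, 0, 0], [0, 0, 0]],
  [0.4, [0, 0, -0.1], [0, 0, 0]],
  [0.4, [0, 0, -0.3], [0, 0, 0]],
  [0.4, [0, 0, -0.5], [0, 0, 0]],
  [0.4, [0, 0, -0.7], [0, 0, 0]],
  [0.4, [0, 0, -0.7], [0, 0, 0]],
])

```text
time: 10.55
eef_pos: [0.5354, 0.0732, 0.2445]
orientation: [0.002, 0.74, 0.672, 0.003]
force: [-0.2, -0.1, -1.0]
width: 0.601
grip_force: 0.0
```

```bash
python3 -c "
from h import *
b=r.capture('scene')[220:330,240:440]
cv2.imwrite('pics/s4.png',cv2.resize(b,None,fx=3.9,fy=3.9,interpolation=2))
cv2.imwrite('pics/w4.png',r.capture('wrist'))"
```

```text
(no output)
```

View pics/s4.png

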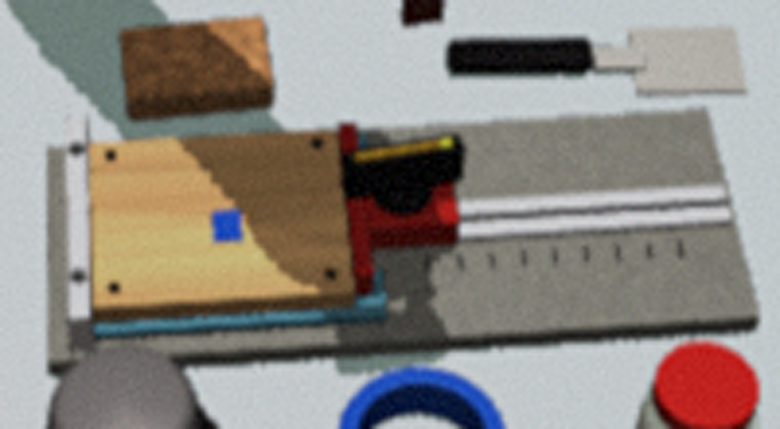

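View pics/w4.png

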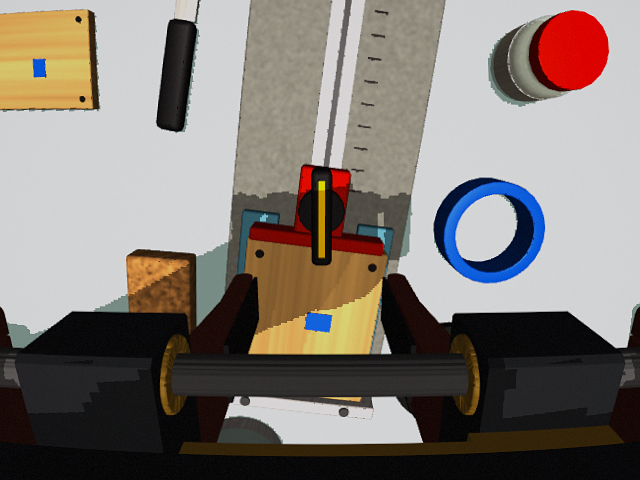

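The board is flush against the fence (left edge at x≈92 in the scene crop) and against the stop along its whole width. The knob bar lies along the rail, at about 1.44 rad. The gripper is clear and the bystanders haven't moved.

```bash
python3 -c "
from station import r
print(r.hand_in())"
```

```text
the job is handed in; nothing more can be done
None
```

The job is handed in at about 10.7 s: the drawer front is home against the fence with no visible gap at either end, and the stop is locked with its knob turned to about 1.44 rad (tight from 1.0).

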